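Pulse the bench mill on a lump of red ochre

ROBOT

A 7-joint arm with a two-finger parallel gripper is mounted at the origin on the work surface. World frame = base frame: x ahead of the robot, y to its left, z up, the work surface at z = 0. Lengths are in m, angles in rad, forces in N, time in s.
With the tool pointing down it reaches from about 0.4 to 0.875 m from the base axis. Payload 19.3 kg.
Tool frame: the origin (TCP) lies at the very end of the fingers, on their centre line; the grasp point (between the pads) lies 19 mm behind it; z points along the fingers, x is the direction in which the jaws open and shut, and the axes are right-handed (so a half turn about z gives the same grasp; the last joint's range is limited). The gripper opens to 85 mm and grips with 20 to 120 N. Pads are 22 mm wide; open, the fingers measure 114 mm over their backs; the gripper's body (76 mm by 85 mm) begins 54 mm behind the grasp point. The pads swing forward as they close: fully open they stand 13 mm farther back than shut.
Start: joints at [1.114, 0.521, -0.036, 1.599, 0.021, 1.021, -0.113], TCP at [0.236, -0.579, 0.231] pointing down, gripper open.
Joint ranges: [-2.91, 2.91], [-0.3, 2.13], [-1.5, 1.42], [0.17, 2.43], [-1.26, 4.41], [0.16, 1.93], [-2.52, 2.52]. Speed limits (rad/s): [1.89, 1.89, 2.39, 2.39, 3.01, 3.01, 3.01].

INTERFACE

Orientations are given as [roll, pitch, yaw] about the fixed x, y, z axes, in that order (R = Rz(yaw) Ry(pitch) Rx(roll)).
In Python, from workcell import bot gives the robot as it stands.
- The arm moves only by the tool jog_arm, never from a script. Its argument "increments" is a list of rows, each an object of numbers: "wx", "wy", "wz": the turn, a rotation vector about the tool's x, y, z in degrees; "x", "y", "z": the shift along the tool's x, y, z in cm; "claw": the opening in per cent of the stroke, from 0 (shut) to 100 (fully open). A call has 1 to 10 rows; each row is the pose to reach, as a shift and turn from the pose measured when the call began, along the tool's axes at that moment; what a row does not reach only later rows make up. A row lasts 1/8 s, in which the tool goes at most 62.5 mm and 10.7 degrees, less where a joint would pass 70% of its speed; a pose out of reach is approached as far as the arm can. A call with a gripper value outside its range is refused whole. The fingers move at their own pace and stop on an object; "squeeze" is the grip in N (left out, the last holds). Time passes only in rows, so rows that repeat a pose let the fingers close. It gives the time, the measured TCP pose, the force and the opening at its end, in the units of the state.
- bot.observe(): the state, without advancing time (a new reading comes with each control period).
- bot.grab_frame(name): name is "scene" or "side" or "wrist"; returns a dict with "pixels" (384x512x3 uint8, red, green, blue), "fov_y" (degrees; the focal length in pixels is half the picture's height over the tangent of half this angle, whatever the lens; pixels are square), "cx", "cy" (the principal point, pixels), "k1" (the pictures are not rectified: a ray, as slopes to the right and down, at radius r is drawn at 1 + k1 r^2 times it, then the intrinsics apply), "origin" and "orientation" of the camera in the world. Camera axes: x right, y down, z forward; pixel columns grow to the right and rows downward; lengths in m; the calibration is good to about 2 mm. A picture is of the moment at which its call begins. There is no depth.
- bot.job_done(): hands the job in, once; it reports no verdict.
The state is a dict: "clock": time; "qpos": joint angles; "qd": joint speeds; "joint_efforts": joint torques, N m; "position": TCP position; "tool_rot": TCP orientation; "force": force on the tool from outside, world axes, zero at the start; "moment": the same for the moment, N m; "grip_width": finger opening in m.
Only numpy, scipy, OpenCV 4.12 (cv2) and the standard library are available. Lean on these libraries where they do the work, as an engineer would, in place of code of your own. Each camera call takes 0.05 s, during which the arm holds its last target.

TASK

Grind some red ochre in the bench mill: drop the red lump into the mill's bowl, then fit the lid so that both lugs go down through the slots in the collar, and twist it clockwise to the orange pulse marks, half of the turn to the click. The pulse position is sprung and the mill runs only while somebody keeps it there, so finish holding the lid on the pulse marks, and never let it click into lock. Leave the yellow lump, the vase, the glaze jar and the brush alone.

Things in the scene. Friction and masses are not known exactly. Their poses are not given: they have to be found in the camera images.
- lump_red_center (a point): centre of the loose lump of red ochre: dark red rough stone 34 to 40 mm across seen from above, 28 mm high, about 55 g. Stands on the bat (12 mm high), so the centre is 14 mm above the bat. It and the yellow lump change places from run to run. It fits the bowl in any attitude.
- lump_yellow_center (a point): centre of a like lump of yellow ochre (same size) on the same bat; not wanted, leave it there.
- bat: round plywood bat, 190 mm across and 12 mm thick, fixed on the bench; origin at the centre of its underside. Bat and lid change sides (left or right of the mill) from run to run.
- lid_grip (a point): the mill's loose lid, about 200 g, same after a half turn; it starts standing on the bench on its plug. Point on its axis, 42 mm above its underside, inside the black upright grip bar, which is 64 mm long (x), 18 mm thick (y) and rises from 19.5 to 57 mm above the underside. z up along the axis, x along bar and lugs. Orange strips on flange and bar ends mark the lug directions.
- lid_foot (a point): centre of the lid's underside (42 mm below lid_grip, same axes). From here up: a plug 76 mm across, 13.5 mm high, with a small lead-in at its foot; at the foot two metal lugs, at +x and -x, each 16 mm wide, 5.5 mm high, reaching out to 47 mm from the axis; then a grey flange 106 mm across, from 13.5 to 19.5 mm.
- mill_mouth (a point): centre of the mill's mouth at the top of its metal collar, 130 mm above the bench. z up; +x and -x point along the two slots (green marks on the rim). Mouth 82 mm across; lip 6 mm thick with two slots 22 mm wide reaching out to 50 mm from the axis; under it a 10 mm high space for the lugs. The lid goes in with its x along this x, either way round, then turns clockwise seen from above.
- mill_bowl (a point): centre of the bowl's floor (steel, 74 mm across inside), 64 mm below mill_mouth; a small cutter stands 5 mm up from it. With the lid home its flange lies on the collar, its underside is 13.5 mm below mill_mouth and lid_grip 28.5 mm above it. The lid has about 2.5 mm of clearance all round in the mouth, each lug 3 mm either side in its slot.
- mill: the bench mill, fixed to the bench: round white housing 145 mm across, 130 mm high with collar, black switch panel on its -x side, cord on its +x side. Origin at the centre of its underside, axes as mill_mouth.
- pulse_mark (a point): same point as mill_mouth, but its +x and -x point at the two orange pulse marks on the rim, 40 degrees clockwise (from above) from the slots. The lid is at pulse when its x (orange strips, grip bar) lies along this x, either way round. The lock click is at 80 degrees (red marks).
- mill_ring (a joint): sprung switch ring under the collar that the lugs push round; rad, 0 at rest, grows as the lid turns clockwise. It lags the lid by about 0.07 rad of play: about 0.62 at the pulse marks, 1.3 at the click. Turning the lid to pulse takes about 0.2 Nm and it springs back if let go; from about 46 degrees of lid turn two leaf catches stiffen it to about 0.5 Nm up to the click.
- vase: small pale unfired clay vase, 68 mm across, 120 mm high, standing loose beyond the mill; origin at the centre of its underside. Leave alone.
- glaze_jar: blue glaze jar with white cap, 60 mm across, 85 mm high, loose beyond the mill; origin at the centre of its underside. Leave alone.
- brush: glaze brush with wooden handle, 190 mm long, 20 mm thick, lying across the bench between robot and mill; origin under its middle, x along it. Leave alone.
Things that resemble listed ones, but are neither listed nor needed, are in the scene too. What is shaped like the part that bears lump_red_center but green or purple is not meant.

How it is judged:
On the way, in this order (a step that is already met when the one before it is completed fails the run):
1. the red lump lies in the mill's bowl, released, before the lid goes on (horizontal distance between lump_red_center and mill_mouth below 0.036 m and z of lump_red_center in the frame of mill_mouth below -0.015 m and contact force between lump_red and the fingers below 0.2 N and horizontal distance between lid_grip and mill_mouth above 0.08 m), for 0.2 s.
2. the lid is down in the collar with both lugs through the slots, not yet turned (horizontal distance between lid_grip and mill_mouth below 0.006 m and z of lid_grip in the frame of mill_mouth below 0.0325 m and angle between the x axis of lid_grip and the x axis of mill_mouth, either way round below 0.25 rad), for 0.1 s.
At the end, for the whole second after the job is handed in: The red lump is in the bowl; the lid is down on the collar (within 4 mm of home, 6 mm of the mouth's centre, level within 4.5 degrees), turned to within 9 degrees of the pulse marks with the switch ring pushed round to match, staying there, and still gripped by the fingers with at least 2 N (horizontal distance between lump_red_center and mill_mouth below 0.036 m and z of lump_red_center in the frame of mill_mouth below -0.015 m and horizontal distance between lid_grip and mill_mouth below 0.006 m and z of lid_grip in the frame of mill_mouth below 0.0325 m and angle between lid_grip's own z axis and vertical below 0.08 rad and angle between the x axis of lid_grip and the x axis of pulse_mark, either way round below 0.16 rad and value of joint mill_ring between 0.4 and 0.9 rad and contact force between lid and the fingers above 2 N); the arm keeps its last pose, push and grip.
It fails at once if the lid clicked into lock (value of joint mill_ring above 1.22 rad).
It fails at once if the yellow lump was moved (distance of lump_yellow_center from where it was at the start of the episode above 0.03 m).
It fails at once if the vase was moved or tipped (distance of vase from where it was at the start of the episode above 0.03 m or angle between vase's own z axis and vertical above 0.5 rad).
It fails at once if the glaze jar was moved or tipped (distance of glaze_jar from where it was at the start of the episode above 0.03 m or angle between glaze_jar's own z axis and vertical above 0.5 rad).
It fails at once if the brush was moved (distance of brush from where it was at the start of the episode above 0.03 m).
It also fails if it takes over 62 s, if anything falls off the work surface, if the arm or the gripper's body presses on something with over 40 N, if the wrist force passes 120 N, or if a joint passes its speed limit or range.

## Working session

There is one attempt and no reset: what is moved stays moved. The work goes in short steps, Python scripts to look and compute and a tool call to move; the robot and the scene stay as the last step left them, time stands still between calls to the robot, and variables do not carry over. Pictures are saved under pics/ and viewed, and the job is handed in when it is done.

Besides the shell and the picture viewer there is one more tool, called after "Call:" as name(argument=value, ...) on one line, values as JSON. jog_arm: Moves the arm, as the interface text tells. Its arguments: {"type":"object","properties":{"increments":{"type":"array","items":{"type":"object","properties":{"wx":{"type":"number"},"wy":{"type":"number"},"wz":{"type":"number"},"x":{"type":"number"},"y":{"type":"number"},"z":{"type":"number"},"claw":{"type":"number"}}}},"squeeze":{"type":"number"}},"required":["increments"]}

```bash
ls; mkdir -p pics; python3 - <<'E'
from workcell import bot
import cv2,json
import numpy as np
s=bot.observe();print({k:np.round(v,4).tolist() for k,v in s.items()})
for n in ["scene","side","wrist"]:
    f=bot.grab_frame(n)
    cv2.imwrite(f"pics/{n}0.png",f["pixels"][:,:,::-1])
    print(n,{k:v for k,v in f.items() if k!="pixels"})
E
```

```text
pics
{'clock': 0.0, 'qpos': [1.1138, 0.522, -0.0363, 1.6, 0.0212, 1.021, -0.1128], 'qd': [-0.0019, -0.0006, 0.0005, -0.0011, -0.0011, 0.0001, 0.0003], 'joint_efforts': [-0.0002, -92.7112, 1.9806, -36.9933, 0.018, 0.0081, 0.0001], 'position': [0.2356, -0.5785, 0.2307], 'tool_rot': [3.1415, 0.0011, -1.184], 'force': [0.1912, 0.0408, -0.0274], 'moment': [0.0711, -0.0168, -0.0193], 'grip_width': 0.085}
scene {'fov_y': 56.24446337624493, 'cx': 256.00117845538244, 'cy': 192.73016045928358, 'k1': -0.0992935192083156, 'origin': array([1.13754849, 0.19956556, 0.87153006]), 'orientation': array([-2.46276236e+00,  1.74422700e-03,  1.80574799e+00])}
side {'fov_y': 49.88856538179753, 'cx': 260.8206221731869, 'cy': 191.5394000367755, 'k1': -0.1474954592545935, 'origin': array([0.06471076, 0.60681945, 0.64537684]), 'orientation': array([-2.18112701,  0.01379896, -2.42493884])}
wrist {'fov_y': 69.2674756556152, 'cx': 254.15047608534118, 'cy': 191.55480928123234, 'k1': 0.01941123726714157, 'origin': array([ 0.3016094 , -0.55097034,  0.3731214 ]), 'orientation': array([ 2.86315912e+00,  1.35814360e-03, -1.18477574e+00])}
```

View pics/scene0.png

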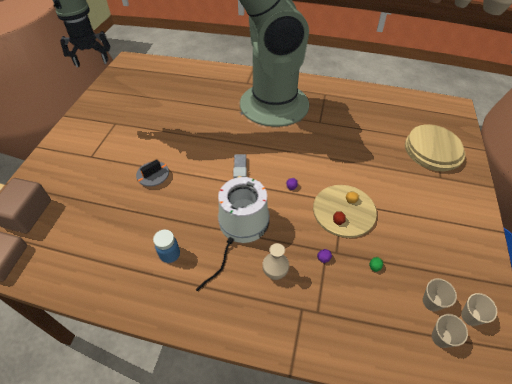

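View pics/side0.png

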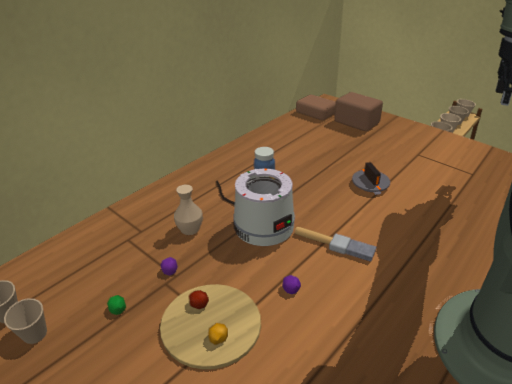

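View pics/wrist0.png

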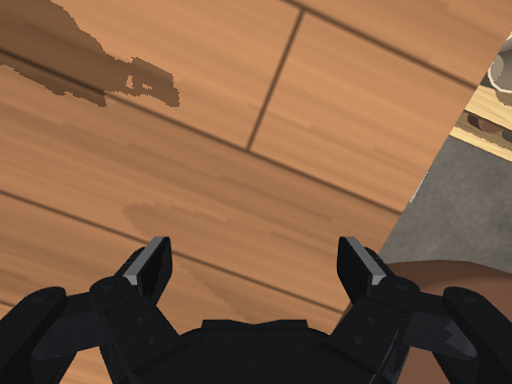

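The scene picture shows the mill around (243,205), the lid at (153,174), red lump at (339,218), yellow at (352,197). In the side picture, red is at (199,299), yellow at (218,332), lid at (371,180) and the mill mouth at (264,186). Next I'll write helpers and enlarge crops.

```bash
cat > h.py <<'E'
import numpy as np,cv2
from scipy.spatial.transform import Rotation as R
from scipy.optimize import least_squares
def Rm(e): return R.from_euler('xyz',e).as_matrix()
def K(f):
    h=f["pixels"].shape[0]; F=h/2/np.tan(np.radians(f["fov_y"])/2)
    return np.array([[F,0,f["cx"]],[0,F,f["cy"]],[0,0,1]]),np.array([f["k1"],0,0,0,0.])
def proj(f,P):
    A,d=K(f); M=Rm(f["orientation"]).T; t=-M@f["origin"]
    return cv2.projectPoints(np.atleast_2d(np.array(P,float)),cv2.Rodrigues(M)[0],t,A,d)[0][:,0]
def ray(f,uv):
    A,d=K(f); p=cv2.undistortPoints(np.array(uv,float).reshape(-1,1,2),A,d)[:,0]
    v=np.c_[p,np.ones(len(p))]@Rm(f["orientation"]).T
    return f["origin"],v/np.linalg.norm(v,axis=1)[:,None]
def onz(f,uv,z):
    o,v=ray(f,uv); return o+v*((z-o[2])/v[:,2])[:,None]
def tri(fs,uvs):
    A=np.zeros((3,3));b=np.zeros(3);L=[]
    for f,uv in zip(fs,uvs):
        o,v=ray(f,[uv]);v=v[0];P=np.eye(3)-np.outer(v,v);A+=P;b+=P@o;L.append((P,o))
    x=np.linalg.solve(A,b);return x,[np.linalg.norm(P@(x-o)) for P,o in L]
def save(f,name):
    cv2.imwrite(f"pics/{name}.png",f["pixels"][:,:,::-1]);np.save(f"pics/{name}.npy",f,allow_pickle=True)
def load(name): return np.load(f"pics/{name}.npy",allow_pickle=True).item()
def crop(f,u0,v0,w,h,s,name):
    im=f["pixels"][v0:v0+h,u0:u0+w,::-1];cv2.imwrite(f"pics/{name}.png",cv2.resize(im,None,fx=s,fy=s,interpolation=cv2.INTER_CUBIC))
E
python3 - <<'E'
from h import *
from workcell import bot
S=bot.grab_frame("scene");D=bot.grab_frame("side");save(S,"s1");save(D,"d1")
for f in (S,D):
    hsv=cv2.cvtColor(f["pixels"],cv2.COLOR_RGB2HSV).astype(int);H,s,V=hsv[...,0],hsv[...,1],hsv[...,2]
    for n,m in (("red",((H<6)|(H>174))&(s>180)&(V>60)),("yel",(H>14)&(H<24)&(s>190)&(V>120))):
        c=cv2.connectedComponentsWithStats(m.astype(np.uint8))
        print(n,[(c[2][i].tolist(),c[3][i].round(1).tolist()) for i in range(1,c[0]) if c[2][i][4]>40])
print(tri([S,D],[(339,218),(199,299)]),tri([S,D],[(352,197),(218,332)]))
print(onz(S,[(339,218),(352,197)],.026),onz(D,[(199,299),(218,332)],.026))
print(onz(S,[(345,210)],.012))
print("lid",onz(S,[(153,177)],.0165),onz(D,[(371,183)],.0165))
crop(S,205,140,80,110,7,"cs");crop(D,220,160,90,85,7,"cd");crop(S,130,150,50,45,12,"cl");crop(D,345,150,55,55,11,"cl2")
E
```

```text
red [([334, 213, 11, 11, 88], [338.8, 217.7])]
yel []
red [([276, 222, 9, 8, 47], [279.8, 225.4])]
yel [([209, 323, 18, 18, 235], [217.4, 331.1])]
(array([0.50826996, 0.29346391, 0.0236382 ]), [np.float64(0.00012772076537038564), np.float64(0.0001277207653704925)]) (array([0.42374107, 0.32451054, 0.02630183]), [np.float64(0.00024604345387027913), np.float64(0.0002460434538702644)])
[[0.5100889  0.29331509 0.026     ]
 [0.42362008 0.32477067 0.026     ]] [[0.50655299 0.29452727 0.026     ]
 [0.42384881 0.32412908 0.026     ]]
[[0.46646404 0.30973513 0.012     ]]
lid [[ 0.48045194 -0.2982044   0.0165    ]] [[ 0.45630334 -0.29109125  0.0165    ]]
```

View pics/cs.png

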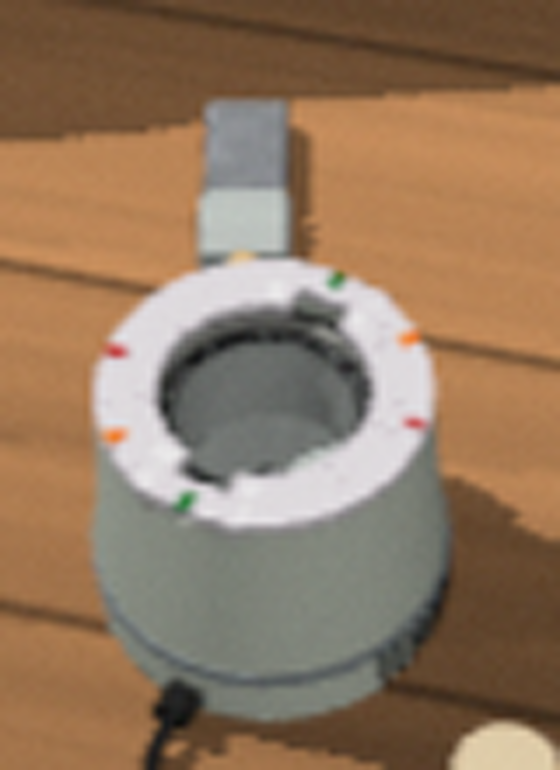

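View pics/cd.png

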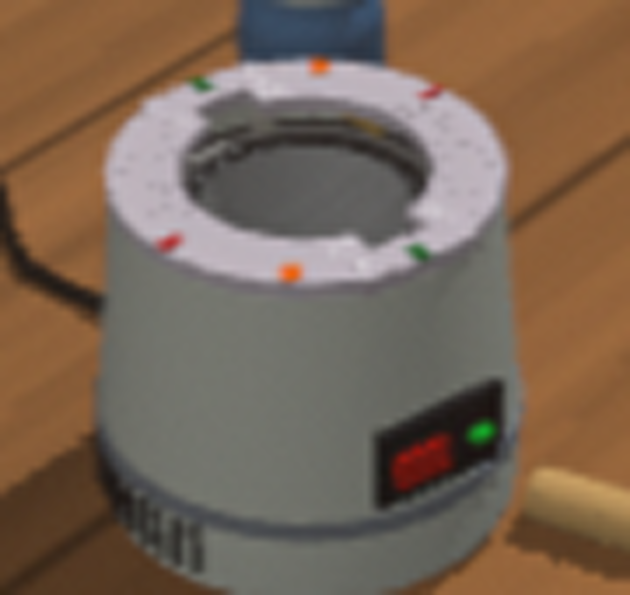

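View pics/cl.png

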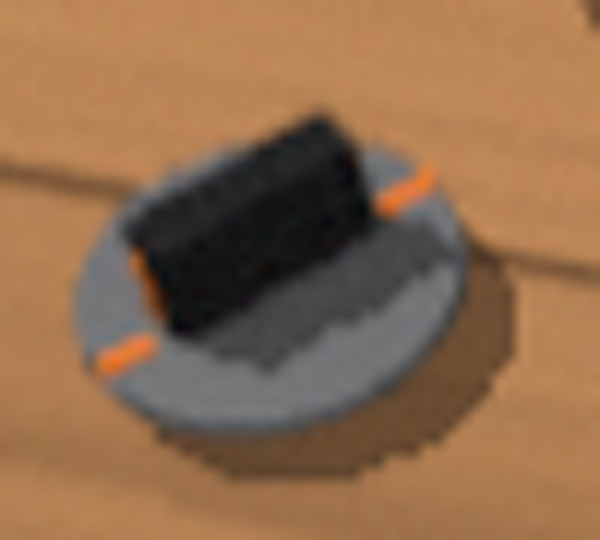

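View pics/cl2.png

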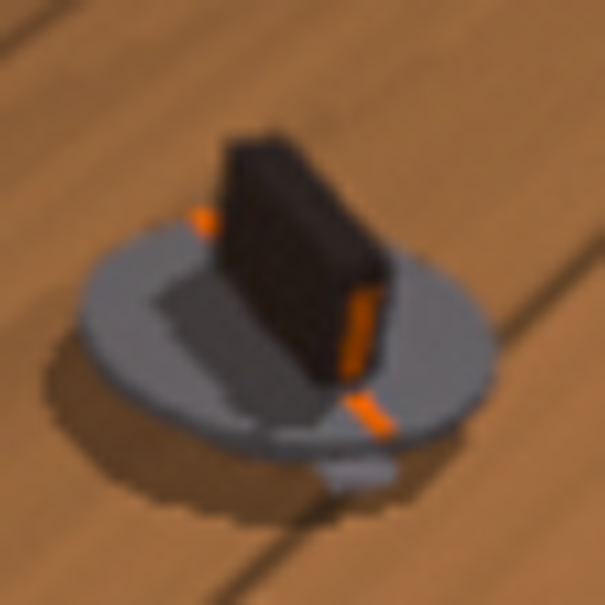

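```bash
python3 - <<'E'
from h import *
S=load("s1");D=load("d1")
c=lambda uv,o,s:(np.array(uv,float)+.5)/s-.5+np.array(o)
def rep(n,f,uv,o,s,z):
    P=onz(f,c(uv,o,s),z);d=P[0]-P[1];print(n,P.mean(0).round(4),np.linalg.norm(d).round(4),np.degrees(np.arctan2(d[1],d[0])).round(1))
for n,a in (("g",[(337,280),(186,501)]),("o",[(410,339),(115,436)]),("r",[(117,350),(415,424)])): rep("S"+n,S,a,(205,140),7,.13)
for n,a in (("g",[(420,252),(201,84)]),("o",[(291,273),(319,66)]),("r",[(168,243),(432,92)])): rep("D"+n,D,a,(220,160),7,.13)
rep("lidS",S,[(433,175),(100,368)],(130,150),12,.0195)
rep("lidD",D,[(395,434),(197,208)],(345,150),11,.0195)
# lid flange contour fit: grey mask
E
```

```text
Sg [0.5713 0.0255 0.13  ] 0.1195 166.4
So [0.5713 0.0257 0.13  ] 0.1197 126.4
Sr [0.5712 0.0255 0.13  ] 0.1189 -94.1
Dg [0.5718 0.0273 0.13  ] 0.1203 166.4
Do [0.5719 0.0271 0.13  ] 0.1192 126.5
Dr [0.5719 0.0276 0.13  ] 0.1203 86.1
lidS [ 0.4636 -0.3086  0.0195] 0.1046 145.1
lidD [ 0.4655 -0.3079  0.0195] 0.1085 145.9
```

```bash
cat >> h.py <<'E'
def go(target,yaw,bot,rp=None):
    s=bot.observe();M=Rm(s["tool_rot"]);d=M.T@(np.array(target)-s["position"])*100
    T=Rm([np.pi,0,np.radians(yaw)]);w=np.degrees(R.from_matrix(M.T@T).as_rotvec())
    print("t",round(s["clock"],2),"xyz cm",d.round(2),"w deg",w.round(1),"rows",max(np.linalg.norm(d)/6.25,np.linalg.norm(w)/10.7).round(1))
def st(bot):
    s=bot.observe();print("t",round(s["clock"],2),s["position"].round(4),np.degrees(s["tool_rot"]).round(1),"F",s["force"].round(1),"M",s["moment"].round(2),"g",round(s["grip_width"],4),"q",s["qpos"].round(2))
E
python3 -c "
from h import *
from workcell import bot
go([.5,-.1,.25],0,bot)"
```

```text
t 0.25 xyz cm [-34.37 -42.53  -1.88] w deg [ -0.    0.  -67.8] rows 8.8
```

Call:
jog_arm(increments=[{"x":-4,"y":-5,"z":-0.2,"wz":-8},{"x":-8,"y":-10,"z":-0.5,"wz":-16},{"x":-12,"y":-15,"z":-0.8,"wz":-24},{"x":-16,"y":-20,"z":-1,"wz":-32},{"x":-20,"y":-25,"z":-1.2,"wz":-40},{"x":-24,"y":-30,"z":-1.4,"wz":-48},{"x":-28,"y":-35,"z":-1.6,"wz":-56},{"x":-32,"y":-40,"z":-1.8,"wz":-63},{"x":-34.4,"y":-42.5,"z":-1.9,"wz":-68},{"x":-34.4,"y":-42.5,"z":-1.9,"wz":-68}])

```text
schema error: expected keys wx, wy, wz, x, y, z, claw
```

```bash
python3 -c "
from h import *
from workcell import bot
st(bot);go([.508,.2935,.15],70,bot)"
```

```text
t 0.25 [ 0.2357 -0.5787  0.231 ] [180.    0.  -67.8] F [ 0.5 -1.5 -0.2] M [-0.02 -0.    0.01] g 0.0854 q [ 1.11  0.52 -0.04  1.6   0.02  1.02 -0.11]
t 0.25 xyz cm [-70.5  -58.12   8.14] w deg [  -0.     0.  -137.8] rows 14.7
```

Call:
jog_arm(increments=[{"x":-4,"y":-5,"z":-0.2,"wx":0,"wy":0,"wz":-8,"claw":100},{"x":-8,"y":-10,"z":-0.5,"wx":0,"wy":0,"wz":-16,"claw":100},{"x":-12,"y":-15,"z":-0.8,"wx":0,"wy":0,"wz":-24,"claw":100},{"x":-16,"y":-20,"z":-1,"wx":0,"wy":0,"wz":-32,"claw":100},{"x":-20,"y":-25,"z":-1.2,"wx":0,"wy":0,"wz":-40,"claw":100},{"x":-24,"y":-30,"z":-1.4,"wx":0,"wy":0,"wz":-48,"claw":100},{"x":-28,"y":-35,"z":-1.6,"wx":0,"wy":0,"wz":-56,"claw":100},{"x":-32,"y":-40,"z":-1.8,"wx":0,"wy":0,"wz":-63,"claw":100},{"x":-34.4,"y":-42.5,"z":-1.9,"wx":0,"wy":0,"wz":-68,"claw":100},{"x":-34.4,"y":-42.5,"z":-1.9,"wx":0,"wy":0,"wz":-68,"claw":100}])

```text
clock: 1.5
position: [0.5007, -0.0963, 0.2503]
tool_rot: [-3.14, -0.001, 0.009]
force: [-0.2, -0.2, -0.1]
grip_width: 0.0854
```

```bash
python3 -c "
from h import *
from workcell import bot
st(bot);go([.508,.2935,.15],70,bot)"
```

```text
t 1.5 [ 0.5007 -0.0963  0.2503] [-179.9   -0.     0.5] F [-0.2 -0.2 -0.1] M [-0.03  0.05  0.  ] g 0.0854 q [ 0.46  0.35 -0.49  1.86  0.19  0.98 -0.1 ]
t 1.5 xyz cm [  1.08 -38.96  10.1 ] w deg [ -0.1  -0.1 -69.5] rows 6.5
```

Call:
jog_arm(increments=[{"x":0.1,"y":-5,"z":0,"wx":0,"wy":0,"wz":-9,"claw":100},{"x":0.3,"y":-10,"z":0,"wx":0,"wy":0,"wz":-18,"claw":100},{"x":0.5,"y":-15,"z":0,"wx":0,"wy":0,"wz":-27,"claw":100},{"x":0.6,"y":-20,"z":0,"wx":0,"wy":0,"wz":-36,"claw":100},{"x":0.8,"y":-25,"z":1,"wx":0,"wy":0,"wz":-45,"claw":100},{"x":1,"y":-30,"z":3,"wx":0,"wy":0,"wz":-54,"claw":100},{"x":1,"y":-35,"z":5,"wx":0,"wy":0,"wz":-63,"claw":100},{"x":1.1,"y":-39,"z":8,"wx":0,"wy":0,"wz":-69.5,"claw":100},{"x":1.1,"y":-39,"z":10,"wx":0,"wy":0,"wz":-69.5,"claw":100},{"x":1.1,"y":-39,"z":10,"wx":0,"wy":0,"wz":-69.5,"claw":100}])

```text
clock: 2.75
position: [0.5079, 0.2924, 0.1496]
tool_rot: [-3.14, 0.001, 1.221]
force: [0.8, -0.6, -0.4]
grip_width: 0.0851
```

```bash
python3 -c "
from h import *
from workcell import bot
st(bot);go([.508,.2935,.017],70,bot)
f=bot.grab_frame('wrist');save(f,'w1');print(proj(f,[.508,.2935,.026]))"
```

```text
t 2.75 [0.5079 0.2924 0.1496] [-179.9    0.    69.9] F [ 0.8 -0.6 -0.4] M [-0.    0.04 -0.02] g 0.0851 q [-0.12  0.66 -0.75  1.75  0.54  0.95  0.14]
t 2.75 xyz cm [ 1.200e-01 -1.000e-02  1.326e+01] w deg [-0.1  0.  -0.1] rows 2.1
[[253.48231861 184.63999275]]
```

View pics/w1.png

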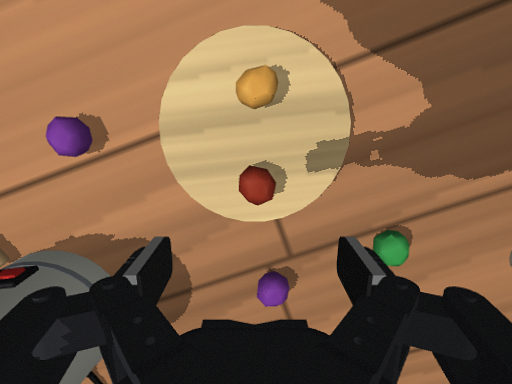

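The wrist view puts the red lump at (257,185), about 4 px from the prediction. Yellow at (257,87) is off to the side of the jaw line. Descending.

Call:
jog_arm(increments=[{"x":0.2,"y":0,"z":5,"wx":0,"wy":0,"wz":0,"claw":100},{"x":0.2,"y":0,"z":9,"wx":0,"wy":0,"wz":0,"claw":100},{"x":0.2,"y":0,"z":12,"wx":0,"wy":0,"wz":0,"claw":100},{"x":0.2,"y":0,"z":13.2,"wx":0,"wy":0,"wz":0,"claw":100},{"x":0.2,"y":0,"z":13.2,"wx":0,"wy":0,"wz":0,"claw":100}])

```text
clock: 3.42
position: [0.5097, 0.294, 0.0196]
tool_rot: [3.141, -0.001, 1.219]
force: [0.0, 0.7, 0.7]
grip_width: 0.0853
```

```bash
python3 -c "
from h import *
from workcell import bot
st(bot)
f=bot.grab_frame('wrist');save(f,'w2')
f=bot.grab_frame('side');crop(f,120,220,180,150,4,'d2')"
```

```text
t 3.42 [0.5097 0.294  0.0196] [180.   -0.   69.8] F [0.  0.7 0.7] M [-0.04 -0.04  0.02] g 0.0853 q [-0.2   0.83 -0.62  1.81  0.7   0.73  0.01]
```

View pics/w2.png

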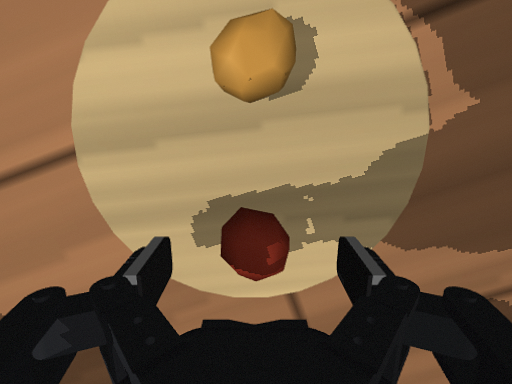

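View pics/d2.png

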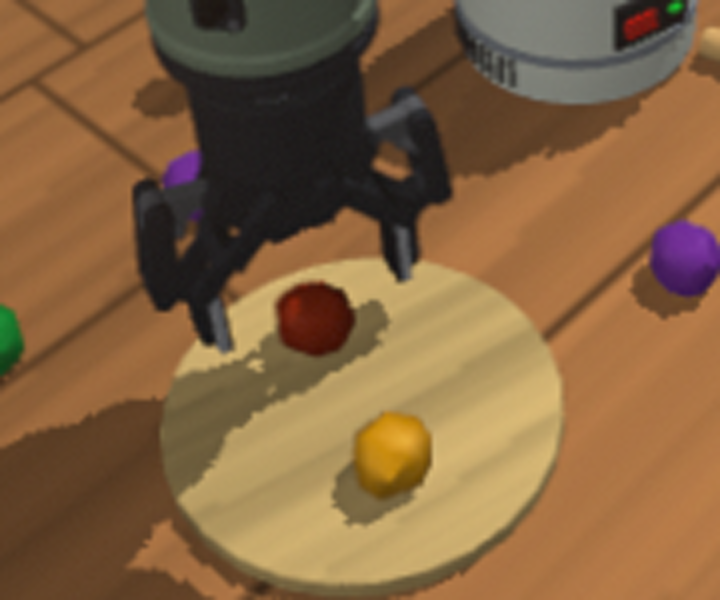

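The red lump sits between the jaws, at (255,244) in the wrist view. Checking where the TCP projects.

```bash
python3 -c "
from h import *
from workcell import bot
f=load('w2');print(proj(f,[[.5097,.294,.0196],[.5097,.294,.0386],[.508,.2935,.026]]), onz(f,[(255,244)],.026))
go([.508,.2935,.014],70,bot)"
```

```text
[[250.8209973  240.09730855]
 [250.40648494 257.13747942]
 [248.71373718 242.95689953]] [[0.50974228 0.29645128 0.026     ]]
t 3.52 xyz cm [-0.17 -0.15  0.63] w deg [ 0.1 -0.1 -0.1] rows 0.1
```

Call:
jog_arm(increments=[{"x":0,"y":0,"z":0.5,"wx":0,"wy":0,"wz":0,"claw":100},{"x":0,"y":0,"z":0.5,"wx":0,"wy":0,"wz":0,"claw":0},{"x":0,"y":0,"z":0.5,"wx":0,"wy":0,"wz":0,"claw":0},{"x":0,"y":0,"z":0.5,"wx":0,"wy":0,"wz":0,"claw":0},{"x":0,"y":0,"z":0.5,"wx":0,"wy":0,"wz":0,"claw":0},{"x":0,"y":0,"z":0.5,"wx":0,"wy":0,"wz":0,"claw":0},{"x":0,"y":0,"z":0.5,"wx":0,"wy":0,"wz":0,"claw":0},{"x":0,"y":0,"z":0.5,"wx":0,"wy":0,"wz":0,"claw":0}], squeeze=40)

```text
clock: 4.53
position: [0.51, 0.2944, 0.0158]
tool_rot: [3.14, -0.001, 1.219]
force: [-2.8, -3.2, 11.0]
grip_width: 0.0348
```

```bash
python3 -c "
from h import *
from workcell import bot
st(bot)
f=bot.grab_frame('wrist');save(f,'w3')
go([.5716,.0265,.24],70,bot)"
```

```text
t 4.53 [0.51   0.2944 0.0158] [ 1.799e+02 -1.000e-01  6.980e+01] F [-2.8 -3.2 11. ] M [-0.75  0.69 -0.01] g 0.0348 q [-0.2   0.84 -0.62  1.81  0.71  0.73  0.  ]
t 4.58 xyz cm [-23.01  15.04 -22.43] w deg [ 0.1 -0.1 -0.1] rows 5.7
```

View pics/w3.png

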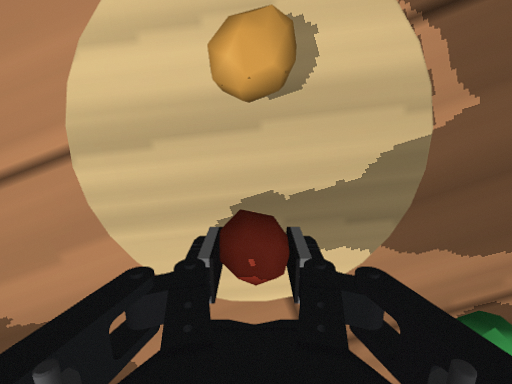

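Gripped at 34.8 mm with the lump centred at (255,245). Lifting and carrying it to the mill.

Call:
jog_arm(increments=[{"x":0,"y":0,"z":-4,"wx":0,"wy":0,"wz":0,"claw":0},{"x":0,"y":0,"z":-9,"wx":0,"wy":0,"wz":0,"claw":0},{"x":-1,"y":1,"z":-14,"wx":0,"wy":0,"wz":0,"claw":0},{"x":-4,"y":3,"z":-18,"wx":0,"wy":0,"wz":0,"claw":0},{"x":-8,"y":6,"z":-19,"wx":0,"wy":0,"wz":0,"claw":0},{"x":-12,"y":9,"z":-19,"wx":0,"wy":0,"wz":0,"claw":0},{"x":-16,"y":12,"z":-19,"wx":0,"wy":0,"wz":0,"claw":0},{"x":-20,"y":14,"z":-19,"wx":0,"wy":0,"wz":0,"claw":0},{"x":-23,"y":15,"z":-19,"wx":0,"wy":0,"wz":0,"claw":0},{"x":-23,"y":15,"z":-19,"wx":0,"wy":0,"wz":0,"claw":0}])

```text
clock: 5.82
position: [0.5712, 0.0239, 0.2054]
tool_rot: [3.14, -0.0, 1.215]
force: [-0.0, -0.2, -0.8]
grip_width: 0.0347
```

```bash
python3 -c "
from h import *
from workcell import bot
st(bot)
f=bot.grab_frame('wrist');save(f,'w4');print(proj(f,[.5716,.0265,.13]))
go([.5716,.0265,.132],70,bot)"
```

```text
t 5.83 [0.5712 0.0239 0.2054] [179.9  -0.   69.6] F [-0.  -0.2 -0.8] M [ 0.03 -0.03  0.01] g 0.0347 q [ 0.4   0.57 -0.78  1.74  0.46  1.02  0.66]
[[255.06447921 198.71914729]]
t 5.88 xyz cm [0.07 0.01 7.36] w deg [ 0.1 -0.1 -0.2] rows 1.2
```

View pics/w4.png

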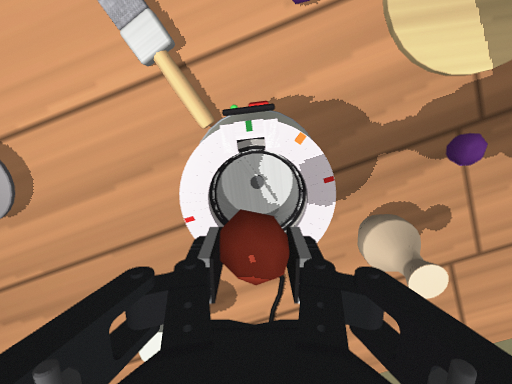

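The wrist picture shows the mouth centred at (257,190) under the lump. The vase at (400,250) is clear. Lowering to just above the rim and releasing.

Call:
jog_arm(increments=[{"x":0.1,"y":0,"z":4,"wx":0,"wy":0,"wz":0,"claw":0},{"x":0.1,"y":0,"z":6.5,"wx":0,"wy":0,"wz":0,"claw":0},{"x":0.1,"y":0,"z":6.9,"wx":0,"wy":0,"wz":0,"claw":0},{"x":0.1,"y":0,"z":6.9,"wx":0,"wy":0,"wz":0,"claw":0},{"x":0.1,"y":0,"z":6.9,"wx":0,"wy":0,"wz":0,"claw":100},{"x":0.1,"y":0,"z":6.9,"wx":0,"wy":0,"wz":0,"claw":100},{"x":0.1,"y":0,"z":6.9,"wx":0,"wy":0,"wz":0,"claw":100},{"x":0.1,"y":0,"z":5,"wx":0,"wy":0,"wz":0,"claw":100},{"x":0.1,"y":0,"z":1,"wx":0,"wy":0,"wz":0,"claw":100},{"x":0.1,"y":0,"z":-3,"wx":0,"wy":0,"wz":0,"claw":100}])

```text
clock: 7.12
position: [0.5714, 0.027, 0.2381]
tool_rot: [3.14, -0.002, 1.218]
force: [1.1, 0.5, 0.3]
grip_width: 0.0855
```

```bash
python3 -c "
from h import *
from workcell import bot
st(bot)
f=bot.grab_frame('wrist');save(f,'w5')
go([.4645,-.308,.20],55.5,bot)"
```

```text
t 7.12 [0.5714 0.027  0.2381] [ 1.799e+02 -1.000e-01  6.980e+01] F [1.1 0.5 0.3] M [-0.05  0.04  0.02] g 0.0855 q [ 0.41  0.53 -0.8   1.71  0.43  1.08  0.69]
t 7.17 xyz cm [-35.27   1.38   4.18] w deg [ 0.4 -0.3 14.3] rows 5.7
```

View pics/w5.png

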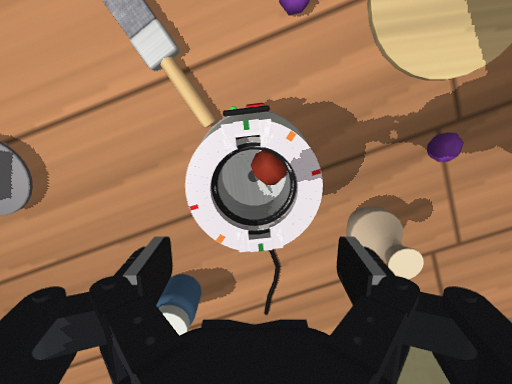

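The red lump lies in the bowl at (268,167), and all the rim marks are visible. Moving to the lid.

Call:
jog_arm(increments=[{"x":-5,"y":0.2,"z":0,"wx":0,"wy":0,"wz":2,"claw":100},{"x":-10,"y":0.4,"z":0,"wx":0,"wy":0,"wz":4,"claw":100},{"x":-15,"y":0.6,"z":1,"wx":0,"wy":0,"wz":6,"claw":100},{"x":-20,"y":0.8,"z":2,"wx":0,"wy":0,"wz":8,"claw":100},{"x":-25,"y":1,"z":3,"wx":0,"wy":0,"wz":10,"claw":100},{"x":-30,"y":1.2,"z":4,"wx":0,"wy":0,"wz":12,"claw":100},{"x":-35.3,"y":1.4,"z":4.2,"wx":0,"wy":0,"wz":14.3,"claw":100},{"x":-35.3,"y":1.4,"z":4.2,"wx":0,"wy":0,"wz":14.3,"claw":100},{"x":-35.3,"y":1.4,"z":4.2,"wx":0,"wy":0,"wz":14.3,"claw":100}])

```text
clock: 8.3
position: [0.465, -0.3077, 0.2006]
tool_rot: [3.135, -0.006, 0.969]
force: [1.0, 0.9, 1.1]
grip_width: 0.0852
```

```bash
python3 -c "
from h import *
from workcell import bot
st(bot)
f=bot.grab_frame('wrist');save(f,'w6');print(proj(f,[.4645,-.308,.0195]))
g=load('w5')
for a in ([(245,125),(261,247)],[(291,136),(221,239)]):
    P=onz(g,a,.13);d=P[0]-P[1];print(P.mean(0),np.linalg.norm(d),np.degrees(np.arctan2(d[1],d[0])))
go([.4645,-.308,.026],55.5,bot)"
```

```text
t 8.3 [ 0.465  -0.3077  0.2006] [179.6  -0.3  55.5] F [1.  0.9 1.1] M [0.02 0.02 0.06] g 0.0852 q [ 0.98  0.53 -0.69  1.79  0.4   0.96  1.09]
[[251.18374876 171.82308408]]
[0.57288125 0.02796111 0.13      ] 0.1188352027731864 166.89477141055622
[0.57344711 0.02840106 0.13      ] 0.11914867702920377 126.53299341162025
t 8.35 xyz cm [-0.21 -0.14 17.45] w deg [ 0.4 -0.3  0.1] rows 2.8
```

View pics/w6.png

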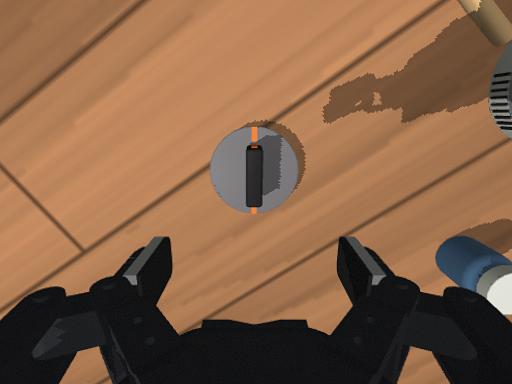

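The lid is at (254,170) with the bar and orange strips aligned with the tool. Descending.

Call:
jog_arm(increments=[{"x":-0.1,"y":-0.1,"z":5,"wx":0.4,"wy":-0.3,"wz":0,"claw":100},{"x":-0.1,"y":-0.1,"z":10,"wx":0.4,"wy":-0.3,"wz":0,"claw":100},{"x":-0.1,"y":-0.1,"z":13,"wx":0.4,"wy":-0.3,"wz":0,"claw":100},{"x":-0.1,"y":-0.1,"z":14,"wx":0.4,"wy":-0.3,"wz":0,"claw":60},{"x":-0.1,"y":-0.1,"z":14,"wx":0.4,"wy":-0.3,"wz":0,"claw":60}])

```text
clock: 8.98
position: [0.4657, -0.3068, 0.0611]
tool_rot: [-3.141, -0.001, 0.971]
force: [0.5, -0.1, 0.6]
grip_width: 0.0518
```

```bash
python3 -c "
from h import *
from workcell import bot
st(bot)
f=bot.grab_frame('wrist');save(f,'w7')
p=bot.observe()['position'];print(proj(f,[p,[.4645,-.308,.0195],[.4645,-.308,.057]]))
go([.4645,-.308,.026],55.5,bot)"
```

```text
t 8.97 [ 0.4657 -0.3068  0.0611] [-1.80e+02 -1.00e-01  5.56e+01] F [ 0.5 -0.1  0.6] M [ 0.03 -0.13 -0.03] g 0.0518 q [ 0.88  0.72 -0.57  1.88  0.57  0.71  0.95]
[[250.29898478 241.94817516]
 [248.91197532 214.28399139]
 [247.80078368 237.30742757]]
t 9.03 xyz cm [-0.15 -0.07  3.56] w deg [ 0.  -0.1  0.1] rows 0.6
```

View pics/w7.png

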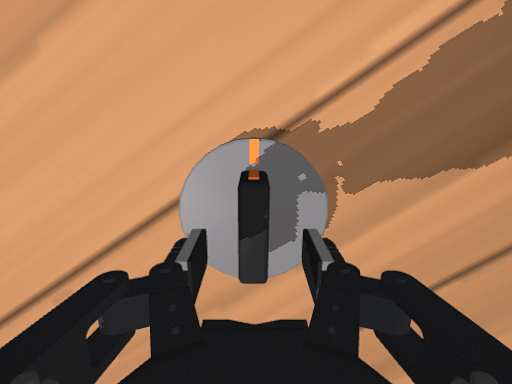

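The bar is centred between the fingers at x≈254. Going down to TCP z≈0.026 and gripping.

Call:
jog_arm(increments=[{"x":-0.1,"y":-0.1,"z":2,"wx":0,"wy":0,"wz":0,"claw":60},{"x":-0.1,"y":-0.1,"z":3.5,"wx":0,"wy":0,"wz":0,"claw":60},{"x":-0.1,"y":-0.1,"z":3.5,"wx":0,"wy":0,"wz":0,"claw":60},{"x":-0.1,"y":-0.1,"z":3.5,"wx":0,"wy":0,"wz":0,"claw":0},{"x":-0.1,"y":-0.1,"z":3.5,"wx":0,"wy":0,"wz":0,"claw":0},{"x":-0.1,"y":-0.1,"z":3.5,"wx":0,"wy":0,"wz":0,"claw":0},{"x":-0.1,"y":-0.1,"z":3.5,"wx":0,"wy":0,"wz":0,"claw":0},{"x":-0.1,"y":-0.1,"z":3.5,"wx":0,"wy":0,"wz":0,"claw":0},{"x":-0.1,"y":-0.1,"z":3.5,"wx":0,"wy":0,"wz":0,"claw":0}], squeeze=60)

```text
clock: 10.15
position: [0.4648, -0.3075, 0.0271]
tool_rot: [3.14, -0.001, 0.971]
force: [-2.0, 1.1, 7.0]
grip_width: 0.0175
```

```bash
python3 -c "
from h import *
from workcell import bot
st(bot)
f=bot.grab_frame('wrist');save(f,'w8')
S=bot.grab_frame('scene');crop(S,120,110,80,100,6,'s8')
go([.4645,-.308,.22],55.5,bot)"
```

```text
t 10.15 [ 0.4648 -0.3075  0.0271] [ 1.799e+02 -1.000e-01  5.560e+01] F [-2.   1.1  7. ] M [-0.    0.2  -0.02] g 0.0175 q [ 0.86  0.77 -0.53  1.89  0.62  0.65  0.91]
t 10.25 xyz cm [ -0.04   0.03 -19.29] w deg [ 0.1 -0.1  0.1] rows 3.1
```

View pics/w8.png

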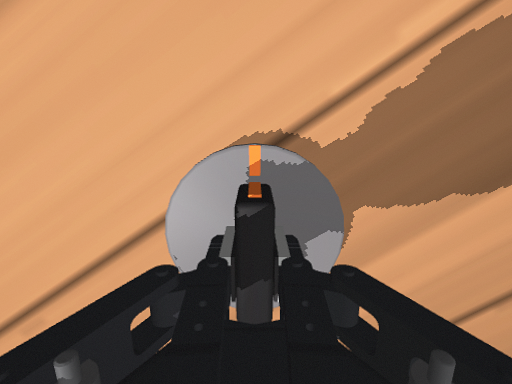

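Gripped at 17.5 mm. Lifting and carrying to above the mouth at yaw 76.4°.

Call:
jog_arm(increments=[{"x":0,"y":0,"z":-3,"wx":0,"wy":0,"wz":0,"claw":0},{"x":0,"y":0,"z":-7,"wx":0,"wy":0,"wz":0,"claw":0},{"x":0,"y":0,"z":-11,"wx":0,"wy":0,"wz":0,"claw":0},{"x":0,"y":0,"z":-15,"wx":0,"wy":0,"wz":0,"claw":0},{"x":0,"y":0,"z":-18,"wx":0,"wy":0,"wz":0,"claw":0},{"x":0,"y":0,"z":-19,"wx":0,"wy":0,"wz":0,"claw":0},{"x":0,"y":0,"z":-19,"wx":0,"wy":0,"wz":0,"claw":0}])

```text
clock: 11.12
position: [0.4643, -0.3076, 0.2168]
tool_rot: [3.14, -0.001, 0.97]
force: [-0.4, -0.9, -2.8]
grip_width: 0.017
```

```bash
python3 -c "
from h import *
from workcell import bot
st(bot)
go([.5716,.0265,.21],76.4,bot)"
```

```text
t 11.12 [ 0.4643 -0.3076  0.2168] [179.9  -0.   55.6] F [-0.4 -0.9 -2.8] M [0.09 0.   0.01] g 0.017 q [ 0.99  0.51 -0.71  1.77  0.38  1.    1.1 ]
t 11.12 xyz cm [ 33.63 -10.02   0.69] w deg [  0.1  -0.  -20.8] rows 5.6
```

Call:
jog_arm(increments=[{"x":4,"y":-1.2,"z":0,"wx":0,"wy":0,"wz":-2,"claw":0},{"x":9,"y":-2.7,"z":0,"wx":0,"wy":0,"wz":-5,"claw":0},{"x":14,"y":-4.2,"z":0,"wx":0,"wy":0,"wz":-8,"claw":0},{"x":19,"y":-5.7,"z":0,"wx":0,"wy":0,"wz":-11,"claw":0},{"x":24,"y":-7.2,"z":0,"wx":0,"wy":0,"wz":-14,"claw":0},{"x":28,"y":-8.4,"z":0,"wx":0,"wy":0,"wz":-17,"claw":0},{"x":31.5,"y":-9.4,"z":0,"wx":0,"wy":0,"wz":-20,"claw":0},{"x":33.6,"y":-10,"z":0.7,"wx":0,"wy":0,"wz":-20.8,"claw":0},{"x":33.6,"y":-10,"z":0.7,"wx":0,"wy":0,"wz":-20.8,"claw":0},{"x":33.6,"y":-10,"z":0.7,"wx":0,"wy":0,"wz":-20.8,"claw":0}])

```text
clock: 12.38
position: [0.5711, 0.0254, 0.2088]
tool_rot: [3.142, 0.0, 1.333]
force: [-0.1, -1.1, -2.3]
grip_width: 0.0174
```

```bash
python3 -c "
from h import *
from workcell import bot
st(bot)
f=bot.grab_frame('wrist');save(f,'w9')
S=bot.grab_frame('scene');save(S,'s9');crop(S,190,120,100,110,6,'cs9')
D=bot.grab_frame('side');save(D,'d9');crop(D,210,90,120,150,5,'cd9')
go([.5716,.0265,.17],76.4,bot)"
```

```text
t 12.38 [0.5711 0.0254 0.2088] [180.    0.   76.4] F [-0.1 -1.1 -2.3] M [-0.02  0.01  0.02] g 0.0174 q [ 0.42  0.57 -0.81  1.74  0.48  1.04  0.77]
t 12.53 xyz cm [ 0.14 -0.02  3.96] w deg [ 0.1  0.  -0.1] rows 0.6
```

View pics/w9.png

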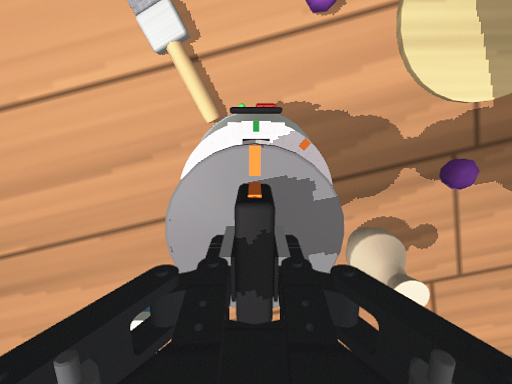

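View pics/cs9.png

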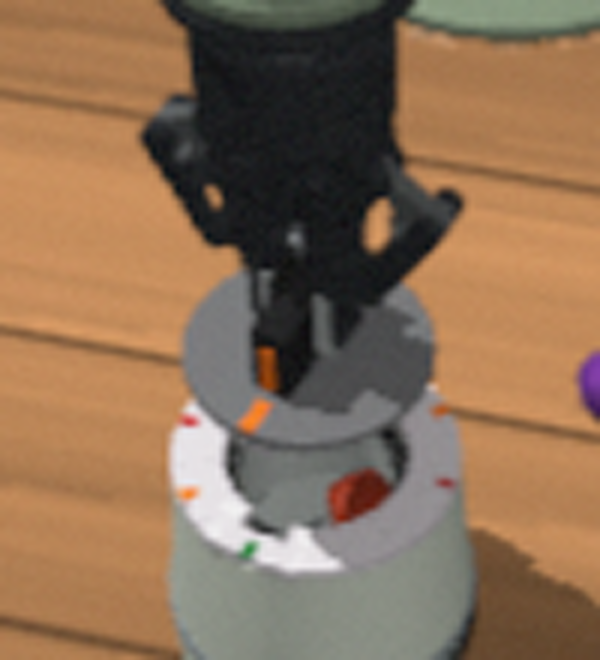

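View pics/cd9.png

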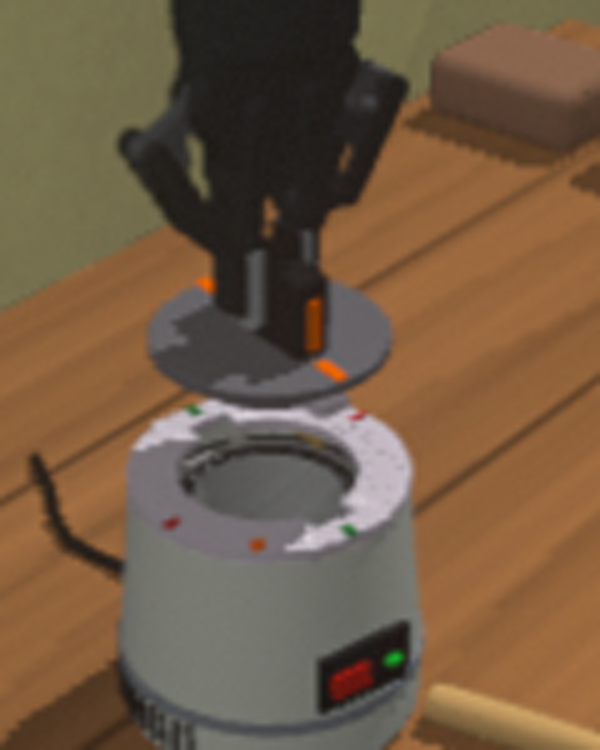

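```bash
python3 -c "
from h import *
S=load('s9');D=load('d9')
t=np.linspace(0,2*np.pi,721)
def ext(f,c,o,s,z0=.1952,z1=.2012):
    P=np.vstack([np.c_[c[0]+.053*np.cos(t),c[1]+.053*np.sin(t),np.full(721,z)] for z in (z0,z1)])
    q=(proj(f,P)-o+.5)*s-.5
    return q[:,0].min().round(),q[:,0].max().round(),q[:,1].max().round()
for c in ([.5711,.0254],[.5731,.0254],[.5711,.0274]):
    print(c,'S',ext(S,c,(190,120),6),'D',ext(D,c,(210,90),5))
print('obs S 182 434 445; D 147 391 403')
c=lambda uv,o,s:(np.array(uv,float)+.5)/s-.5+np.array(o)
P=onz(D,c([(346,378),(200,280)],(210,90),5),.2012);d=P[0]-P[1];print(P,P.mean(0),np.linalg.norm(d),np.degrees(np.arctan2(d[1],d[0])))
"
```

```text
[0.5711, 0.0254] S (np.float64(183.0), np.float64(439.0), np.float64(453.0)) D (np.float64(147.0), np.float64(394.0), np.float64(406.0))
[0.5731, 0.0254] S (np.float64(181.0), np.float64(438.0), np.float64(457.0)) D (np.float64(144.0), np.float64(390.0), np.float64(404.0))
[0.5711, 0.0274] S (np.float64(188.0), np.float64(443.0), np.float64(454.0)) D (np.float64(144.0), np.float64(391.0), np.float64(408.0))
obs S 182 434 445; D 147 391 403
[[0.52039952 0.03652395 0.2012    ]
 [0.62373467 0.01271858 0.2012    ]] [0.57206709 0.02462127 0.2012    ] 0.10604173047977505 167.0270731069302
```

Both cameras put the lid within about 1 mm of the TCP and level. A shift of about 1.8 mm in +tool x is needed. Lowering carefully.

Call:
jog_arm(increments=[{"x":0.18,"y":0,"z":2.5,"wx":0,"wy":0,"wz":0,"claw":0},{"x":0.18,"y":0,"z":4.2,"wx":0,"wy":0,"wz":0,"claw":0},{"x":0.18,"y":0,"z":4.6,"wx":0,"wy":0,"wz":0,"claw":0},{"x":0.18,"y":0,"z":4.6,"wx":0,"wy":0,"wz":0,"claw":0},{"x":0.18,"y":0,"z":4.6,"wx":0,"wy":0,"wz":0,"claw":0}])

```text
clock: 13.15
position: [0.5723, 0.0269, 0.1643]
tool_rot: [3.139, -0.0, 1.332]
force: [0.7, 0.6, -2.6]
grip_width: 0.017
```

```bash
python3 -c "
from h import *
from workcell import bot
st(bot)
S=bot.grab_frame('scene');save(S,'s10');crop(S,190,120,100,110,6,'cs10')
D=bot.grab_frame('side');save(D,'d10');crop(D,210,120,100,110,6,'cd10')
go([.5718,.0271,.1436],76.4,bot)"
```

```text
t 13.15 [0.5723 0.0269 0.1643] [179.9  -0.   76.3] F [ 0.7  0.6 -2.6] M [ 0.01  0.02 -0.02] g 0.017 q [ 0.39  0.63 -0.78  1.78  0.53  0.96  0.72]
t 13.25 xyz cm [ 0.01 -0.05  2.06] w deg [ 0.1  0.  -0.1] rows 0.3
```

View pics/cs10.png

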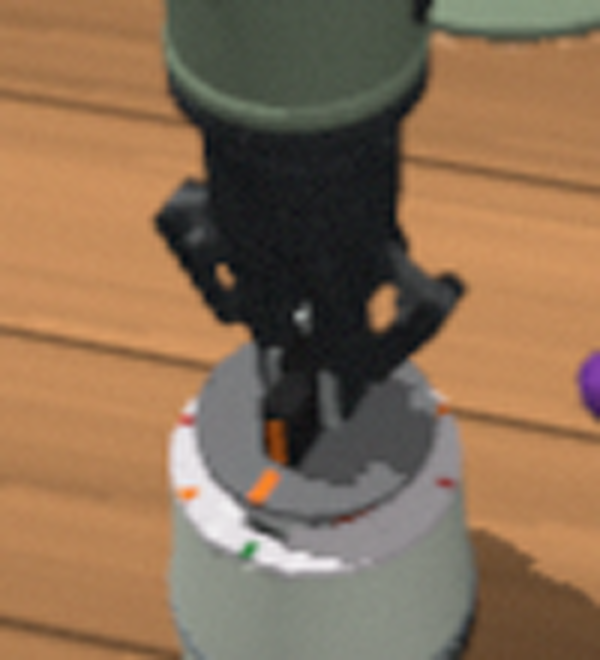

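View pics/cd10.png

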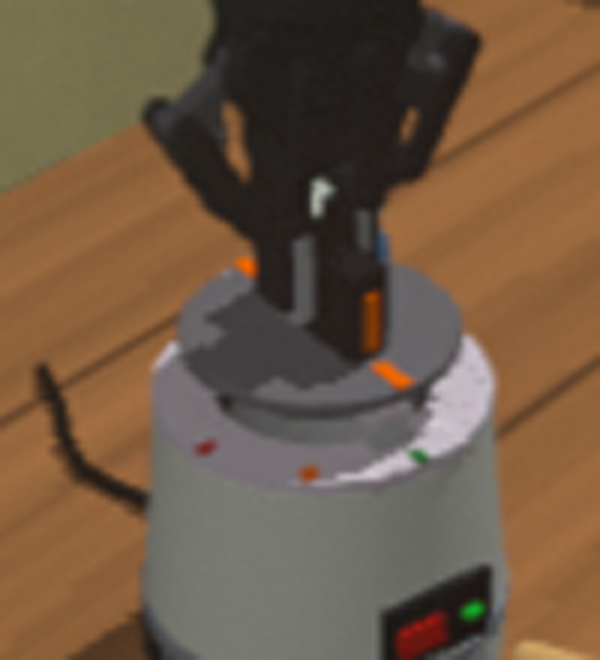

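The lid hovers just above the collar, with its strips pointing at the green marks. One numeric check on the offset.

```bash
python3 -c "
from h import *
S=load('s10');D=load('d10')
c=lambda uv,o,s:(np.array(uv,float)+.5)/s-.5+np.array(o)
P=onz(D,c([(408,385),(239,261)],(210,120),6),.1567);d=P[0]-P[1];print(P.mean(0),np.linalg.norm(d),np.degrees(np.arctan2(d[1],d[0])))
t=np.linspace(0,2*np.pi,721)
def ext(f,c,o,s,z0=.1507,z1=.1567):
    P=np.vstack([np.c_[c[0]+.053*np.cos(t),c[1]+.053*np.sin(t),np.full(721,z)] for z in (z0,z1)])
    q=(proj(f,P)-o+.5)*s-.5
    return q[:,0].min().round(),q[:,0].max().round(),q[:,1].max().round()
for cc in ([.5723,.0269],[.5723,.0259]): print(ext(S,cc,(190,120),6),'obs 197 437 522',ext(D,cc,(210,120),6),'obs 178 464 418')
"
```

```text
[0.57208849 0.0275276  0.1567    ] 0.10615262387274599 166.6282912747341
(np.float64(194.0), np.float64(440.0), np.float64(522.0)) obs 197 437 522 (np.float64(177.0), np.float64(465.0), np.float64(415.0)) obs 178 464 418
(np.float64(191.0), np.float64(438.0), np.float64(522.0)) obs 197 437 522 (np.float64(179.0), np.float64(467.0), np.float64(414.0)) obs 178 464 418
```

Within about 0.5–1 mm and 166.6°, matching the slots at 166.4°. Inserting in small steps.

Call:
jog_arm(increments=[{"x":-0.05,"y":-0.05,"z":0.4,"wx":0,"wy":0,"wz":0,"claw":0},{"x":-0.05,"y":-0.05,"z":0.8,"wx":0,"wy":0,"wz":0,"claw":0},{"x":-0.05,"y":-0.05,"z":1.2,"wx":0,"wy":0,"wz":0,"claw":0},{"x":-0.05,"y":-0.05,"z":1.4,"wx":0,"wy":0,"wz":0,"claw":0},{"x":-0.05,"y":-0.05,"z":1.4,"wx":0,"wy":0,"wz":0,"claw":0}])

```text
clock: 13.88
position: [0.5716, 0.0266, 0.15]
tool_rot: [3.14, 0.0, 1.332]
force: [0.2, -0.0, -2.0]
grip_width: 0.0169
```

```bash
python3 -c "
from h import *
from workcell import bot
st(bot)
go([.5718,.0269,.1436],76.4,bot)"
```

```text
t 13.88 [0.5716 0.0266 0.15  ] [179.9   0.   76.3] F [ 0.2 -0.  -2. ] M [ 0.02  0.02 -0.  ] g 0.0169 q [ 0.38  0.64 -0.77  1.79  0.55  0.93  0.71]
t 13.88 xyz cm [0.04 0.01 0.64] w deg [ 0.1  0.  -0.1] rows 0.1
```

No contact force, and the lugs are already 7 mm below the rim. Continuing down to home.

Call:
jog_arm(increments=[{"x":0,"y":0,"z":0.3,"wx":0,"wy":0,"wz":0,"claw":0},{"x":0,"y":0,"z":0.6,"wx":0,"wy":0,"wz":0,"claw":0},{"x":0,"y":0,"z":0.7,"wx":0,"wy":0,"wz":0,"claw":0},{"x":0,"y":0,"z":0.7,"wx":0,"wy":0,"wz":0,"claw":0}])

```text
clock: 14.38
position: [0.5716, 0.0266, 0.1436]
tool_rot: [3.139, 0.001, 1.332]
force: [-4.8, -0.9, 12.5]
grip_width: 0.0173
```

```bash
python3 -c "
from h import *
from workcell import bot
st(bot)
D=bot.grab_frame('side');save(D,'d11');crop(D,210,120,100,110,6,'cd11')
"
```

```text
t 14.38 [0.5716 0.0266 0.1436] [179.9   0.   76.3] F [-4.8 -0.9 12.5] M [-0.35  1.13  0.  ] g 0.0173 q [ 0.38  0.65 -0.76  1.8   0.56  0.92  0.7 ]
```

View pics/cd11.png

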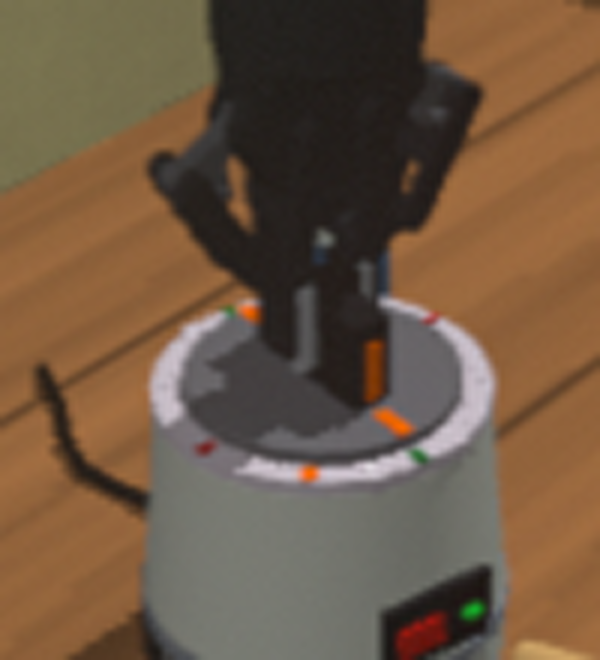

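The flange is seated flat on the collar, with strips by the green marks at (418,456) and (230,310). Twisting clockwise (+wz), first part.

Call:
jog_arm(increments=[{"x":0,"y":0,"z":0.05,"wx":0,"wy":0,"wz":5,"claw":0},{"x":0,"y":0,"z":0.05,"wx":0,"wy":0,"wz":10,"claw":0},{"x":0,"y":0,"z":0.05,"wx":0,"wy":0,"wz":15,"claw":0},{"x":0,"y":0,"z":0.05,"wx":0,"wy":0,"wz":20,"claw":0},{"x":0,"y":0,"z":0.05,"wx":0,"wy":0,"wz":25,"claw":0},{"x":0,"y":0,"z":0.05,"wx":0,"wy":0,"wz":30,"claw":0},{"x":0,"y":0,"z":0.05,"wx":0,"wy":0,"wz":30,"claw":0}])

```text
clock: 15.3
position: [0.5719, 0.0265, 0.1436]
tool_rot: [3.138, -0.001, 0.807]
force: [-1.6, -1.5, 7.5]
grip_width: 0.0171
```

```bash
python3 -c "
from h import *
from workcell import bot
st(bot)
D=bot.grab_frame('side');save(D,'d12');crop(D,210,120,100,110,6,'cd12')
go([.5716,.0266,.1436],36.4,bot)
"
```

```text
t 15.3 [0.5719 0.0265 0.1436] [179.8  -0.   46.2] F [-1.6 -1.5  7.5] M [-0.32  0.61 -0.17] g 0.0171 q [ 0.29  0.62 -0.64  1.8   0.47  0.88  0.25]
t 15.35 xyz cm [-0.01 -0.02  0.  ] w deg [ 0.2 -0.1  9.9] rows 0.9
```

View pics/cd12.png

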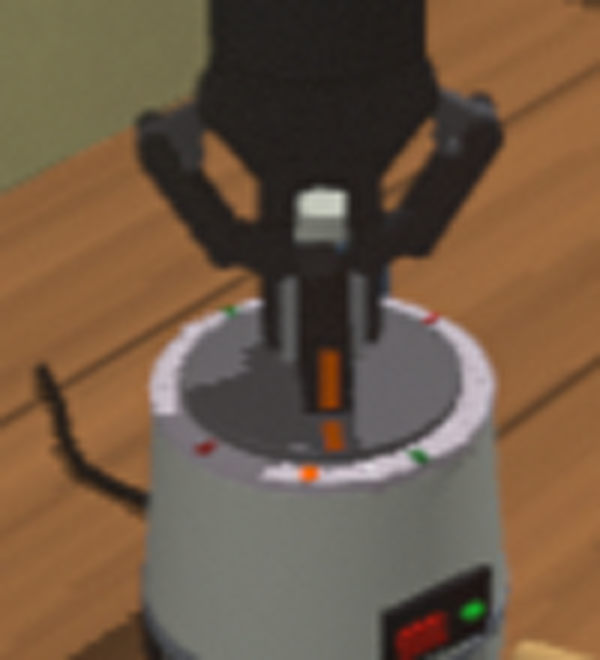

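The lid strip at (333,436) turns with the tool and is approaching the orange mark at (309,473). The torque is about 0.17 Nm. Turning the last 10°.

Call:
jog_arm(increments=[{"x":0,"y":0,"z":0.05,"wx":0,"wy":0,"wz":4,"claw":0},{"x":0,"y":0,"z":0.05,"wx":0,"wy":0,"wz":8,"claw":0},{"x":0,"y":0,"z":0.05,"wx":0,"wy":0,"wz":10,"claw":0},{"x":0,"y":0,"z":0.05,"wx":0,"wy":0,"wz":10,"claw":0},{"x":0,"y":0,"z":0.05,"wx":0,"wy":0,"wz":10,"claw":0}])

```text
clock: 15.98
position: [0.572, 0.0265, 0.1436]
tool_rot: [3.138, -0.001, 0.634]
force: [-2.6, -1.7, 9.3]
grip_width: 0.0172
```

```bash
python3 -c "
from h import *
from workcell import bot
st(bot)
D=bot.grab_frame('side');save(D,'d13');crop(D,210,120,100,110,6,'cd13')
S=bot.grab_frame('scene');save(S,'s13');crop(S,190,120,100,110,6,'cs13')
st(bot)
"
```

```text
t 15.97 [0.572  0.0265 0.1436] [ 1.798e+02 -1.000e-01  3.630e+01] F [-2.6 -1.7  9.3] M [-0.31  0.88  0.04] g 0.0172 q [ 0.27  0.61 -0.59  1.8   0.44  0.87  0.1 ]
t 16.07 [0.5719 0.0265 0.1436] [ 1.798e+02 -1.000e-01  3.630e+01] F [-2.5 -0.6  8.7] M [-0.32  0.9   0.09] g 0.0172 q [ 0.27  0.61 -0.59  1.8   0.44  0.87  0.1 ]
```

View pics/cd13.png

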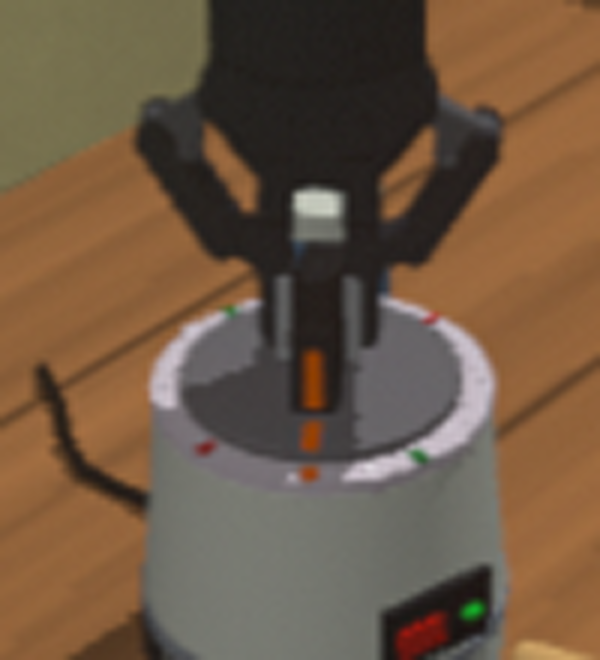

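View pics/cs13.png

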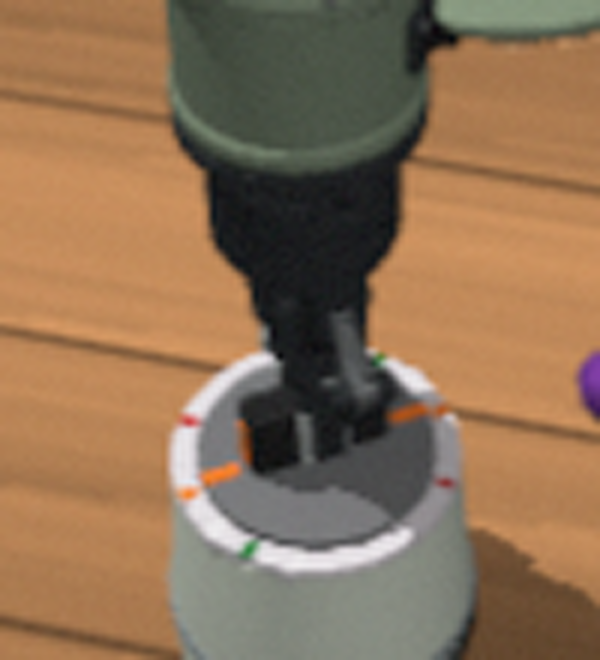

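```bash
python3 -c "
from h import *
from workcell import bot
S=load('s13');D=load('d13')
c=lambda uv,o,s:(np.array(uv,float)+.5)/s-.5+np.array(o)
P=onz(S,c([(428,409),(205,479)],(190,120),6),.136);d=P[0]-P[1];print(P.mean(0),np.linalg.norm(d),np.degrees(np.arctan2(d[1],d[0])))
P=onz(S,c([(441,409),(188,494)],(190,120),6),.13);d=P[0]-P[1];print(P.mean(0),np.linalg.norm(d),np.degrees(np.arctan2(d[1],d[0])))
st(bot)
f=bot.grab_frame('wrist');save(f,'w13');bot.grab_frame('wrist');st(bot)"
```

```text
[0.57150466 0.0264571  0.136     ] 0.104378014190078 125.50570878736261
[0.57102121 0.02546308 0.13      ] 0.12015110271519555 126.85971348682871
t 16.07 [0.5719 0.0265 0.1436] [ 1.798e+02 -1.000e-01  3.630e+01] F [-2.5 -0.6  8.7] M [-0.32  0.9   0.09] g 0.0172 q [ 0.27  0.61 -0.59  1.8   0.44  0.87  0.1 ]
t 16.18 [0.572  0.0265 0.1436] [ 1.798e+02 -1.000e-01  3.630e+01] F [-3.6 -1.8  9.9] M [-0.28  0.91  0.15] g 0.017 q [ 0.27  0.61 -0.59  1.8   0.44  0.87  0.1 ]
```

View pics/w13.png

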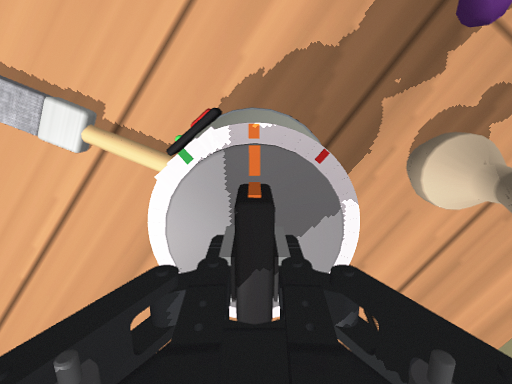

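The wrist picture shows the lid strip at (254,160), directly in line with the orange mark at (254,131), and the pose is steady. Handing in.

```bash
python3 -c "
from h import *
from workcell import bot
bot.job_done();st(bot)"
```

```text
the job is handed in; nothing more can be done
the job is handed in; nothing more can be done
```

I dropped the red lump into the mill's bowl and fitted the lid with both lugs through the slots. I then turned it 40° clockwise and handed the job in at about 16 s, still gripping the lid on the pulse marks.

What the last checks showed:
- **Pulse marks:** the tool was at yaw 36.3°, against 36.4° wanted. In the scene camera the lid strips read 125.5° and the pulse marks 126.9°. The wrist picture shows strip and mark in line.
- **Seating:** the flange lay flat on the collar with about 9 N of downward push. The lid was about 1 mm or less from the mouth's centre.
- **Grip:** 60 N commanded, with the fingers reading 17 mm on the 18 mm bar. The pose held steady over the last readings.
- **Lump:** I saw it in the bowl after release and again just before the lid went on. The lid hides it now.
- **Vase and brush:** the last pictures show both standing clear, undisturbed by eye. I did not re-measure them, the yellow lump or the glaze jar, but no move touched any of them.

- **Not measured:** I had no reading of the switch ring, so its position is inferred from the lid's angle.
- **Disagreed:** the wrist torque about the vertical was noisy and changed sign, from −0.17 Nm during the turn to between +0.04 and +0.15 Nm while holding. It therefore does not independently confirm the spring load.
- **Camera differences:** the scene and side cameras differed by about 1.5 mm on the mill's centre, and the wrist camera was off by about 2 mm. I used the average of the scene and side cameras, and the lid went in without contact force.

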